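# Close the layer of soap cartons on the bathroom tray

### The arm

A 7-joint arm with a two-finger parallel gripper is mounted at the origin on the work surface. World frame = base frame: x ahead of the robot, y to its left, z up, the work surface at z = 0. Lengths are in m, angles in rad, forces in N, time in s.
With the tool pointing down it reaches from about 0.4 to 0.875 m from the base axis. Payload 6.5 kg.
Tool frame: the origin (TCP) lies midway between the tips of the shut fingers; the grasp point (between the pads) lies 19 mm behind it; y points along the fingers, z is the direction in which the jaws open and shut, and the axes are right-handed (so a half turn about y gives the same grasp; the last joint's range is limited). The gripper opens to 88 mm and grips with 3 to 60 N. Pads are 18 mm wide; open, the fingers measure 123 mm over their backs; the gripper's body (75 mm by 187 mm) begins 45 mm behind the grasp point.
Start: joints at [1.047, 0.536, -0.004, 1.538, 0.003, 1.067, -0.071], TCP at [0.287, -0.583, 0.239] pointing down, gripper open.
Joint ranges: [-2.7, 2.7], [-0.37, 2.16], [-1.27, 1.26], [0.24, 2.4], [-1.31, 4.45], [0.19, 1.91], [-2.76, 2.76]. Speed limits (rad/s): [2.39, 2.39, 3.14, 3.14, 3.14, 3.14, 3.14].

### API

Orientations are given as a unit quaternion [x, y, z, w].
In Python, from bench import bot gives the robot as it stands. The module is installed in compiled form; this text tells all that it offers.
- The arm moves only by the tool servo_tool, never from a script. Its argument "plan" is one flat list of numbers, 7 for each row, row after row: the closure, from 0 (fully open) to 1 (shut), then the shift along the tool's x, y, z in units of 120 mm (1.0 is 120 mm), then the turn, a rotation vector about the tool's x, y, z in units of 180 degrees (1.0 is 180 degrees). In form: [grip, x, y, z, ax, ay, az, grip, x, y, z, ax, ay, az, ...]. A call has 1 to 10 rows; each row shifts and turns the commanded pose from where the row before left it, along the tool's axes as they then stand; what a row does not reach is not made up. A row lasts 1/12 s, in which the tool goes at most 41.7 mm and 7.16 degrees, less where a joint would pass 70% of its speed; a pose out of reach is approached as far as the arm can. A call with a number of a shift or a turn outside -1 to 1 is refused whole. A call with a gripper value outside its range is refused whole. The fingers move at their own pace and stop on an object; the grip force is fixed at half the most. Time passes only in rows, so rows that do not move let the fingers close. It gives the time, the measured TCP pose, the force and the opening at its end, in the units of the state.
- bot.get_obs(): the state, without advancing time (a new reading comes with each control period).
- bot.camera(name): name is "scene" or "top" or "wrist"; returns a dict with "frame" (480x640x3 uint8, blue, green, red), "intrinsics" (3x3 intrinsics, pixels), "k1" (the pictures are not rectified: a ray, as slopes to the right and down, at radius r is drawn at 1 + k1 r^2 times it, then the intrinsics apply), "eye" and "attitude" of the camera in the world. Camera axes: x right, y down, z forward; pixel columns grow to the right and rows downward; lengths in m; the calibration is good to about 2 mm. A picture is of the moment at which its call begins. There is no depth.
- bot.close_job(): hands the job in, once; it reports no verdict.
Trained networks look in a picture, given as the dict that the camera call returned (one of the last four; its "shot" number tells which), for a name from the list of things; names that differ only in an ending like _2 or _b are one class to them, and where a whole thing is asked for, a point or a joint stands for the part that bears it (a point fixed in the world has none). Each returns a list of dicts, best first, with "score" (0 to 1); they miss things now and then, are a little off and sometimes report something else, mostly with a low value. They report only what shows in the picture. A call takes as long as a camera call. They do not tell look-alikes from the thing itself.
- bot.search_frame(query, picture): "extent" ([centre column, centre row, width, height] in pixels, round what is visible of it).
The state is a dict: "time": time; "q": joint angles; "joint_vel": joint speeds; "effort": joint torques, N m; "eef_pos": TCP position; "tcp_rot": TCP orientation; "ft_force": force on the tool from outside, world axes, zero at the start; "ft_torque": the same for the moment, N m; "gripper_width": finger opening in m.
Only numpy, scipy, OpenCV 4.12 (cv2) and the standard library are available. Lean on these libraries where they do the work, as an engineer would, in place of code of your own. Each camera call takes 0.05 s, during which the arm holds its last target. There are 200 camera calls.

### The job

Finish the single layer of soap cartons on the wooden tray: one carton already lies crosswise against the back rail; put two of the loose cartons lengthwise, side by side between the rails with their ends tight against it, and close the layer with the last one crosswise, snug and square against their front ends and in line with the layer. The cartons' bottom flaps are not sealed, so slide them along the tray and never lift or tip them. Leave all the other things where they are.

Things in the scene. Friction and masses are not known exactly. Their poses are not given: they have to be found in the camera images.
- tray: fixed wooden tray, 340 (x) x 600 mm (y), flat slab 12 mm thick without an edge; origin at the centre of its underside, x pointing away from the robot to the back. Three rails, 6 mm thick, 14 mm above the slab, bound a bay open to the robot: inner faces at x = +155 (back) and y = +-47.5 mm (sides, from the back to x = +42, then flaring out to x = +26)
- bay_back (a point): point on the slab at the foot of the back rail's inner face, mid-bay, axes as the tray's. From it the finished layer reaches 180 mm towards the robot: crosswise carton centred 22.5 mm from it, lengthwise pair 90 mm, last crosswise carton 157.5 mm; tray x = 132.5, 65 and -2.5
- carton_1: plain white card soap carton, 90 mm long (its x axis) x 45 mm wide (y) x 32 mm high (z), about 0.1 kg; origin at the centre of its underside; at the start it already lies crosswise (long axis along the tray's y) against the back rail between the side rails
- carton_2: plain white card soap carton, 90 mm long (its x axis) x 45 mm wide (y) x 32 mm high (z), about 0.1 kg; origin at the centre of its underside; starts loose on the tray, roughly lengthwise, in front of the bay to one side
- carton_3: plain white card soap carton, 90 mm long (its x axis) x 45 mm wide (y) x 32 mm high (z), about 0.1 kg; origin at the centre of its underside; starts loose on the tray, roughly lengthwise, in front of the bay to the other side
- carton_4: plain white card soap carton, 90 mm long (its x axis) x 45 mm wide (y) x 32 mm high (z), about 0.1 kg; origin at the centre of its underside; starts loose on the tray, roughly crosswise, far out on the left or right part; all four cartons are alike and interchangeable
- nail_brush: wooden nail brush, 95 x 42 mm, 43 mm high, long axis x; origin at the centre of its underside; a bystander
- hair_clip: yellow plastic hair clip with a spring jaw, 80 x 34 mm, about 30 mm high, long axis x; origin at the centre of its underside; a bystander
- comb: black comb, 140 x 32 mm, 6 mm high, long axis x; origin at the centre of its underside; a bystander
- cup: matte ceramic toothbrush cup, 72 mm wide, 100 mm high, open at the top; origin at the centre of its underside; a bystander
- dropper: closed glass dropper bottle, 40 mm wide, 95 mm high; origin at the centre of its underside; a bystander
- dispenser: white soap dispenser bottle, 64 mm wide, 160 mm high; origin at the centre of its underside; a bystander
Things that resemble listed ones, but are neither listed nor needed, are in the scene too. What is shaped like the carton_3 but pink or purple is not meant.

How it is judged:
By the outcome, as a careful person would: the job done as asked, in the order asked, and still so for the second after the job is handed in, with the robot touching nothing.
It also fails if it takes over 70 s, if anything falls off the work surface, if the arm or the gripper's body presses on something with over 40 N, if the wrist force passes 120 N, or if a joint passes its speed limit or range.

## Working session

There is one attempt and no reset: what is moved stays moved. The work goes in short steps, Python scripts to look and compute and a tool call to move; the robot and the scene stay as the last step left them, time stands still between calls to the robot, and variables do not carry over. Pictures are saved under pics/ and viewed, about 8 in all and at most 12, crops included, and the job is handed in when it is done.

Besides the shell and the picture viewer there is one more tool, called after ">>>" by a JSON object that holds its "op" and its "data". servo_tool: Moves the arm, as the interface text tells. Its arguments: {"type":"object","properties":{"plan":{"type":"array"}},"required":["plan"]}

```bash
mkdir -p pics; cat > h.py <<'E'
import numpy as np, cv2
from scipy.spatial.transform import Rotation as R
from bench import bot
def rot(a):
    a=np.array(a,float); return a if a.shape==(3,3) else R.from_quat(a.ravel()).as_matrix()
def px2w(c,pts,z):
    K=np.array(c["intrinsics"]);A=rot(c["attitude"]);e=np.array(c["eye"])
    p=np.array(pts,float).reshape(-1,1,2)
    n=cv2.undistortPoints(p,K,np.array([c["k1"],0,0,0.]))[:,0]
    d=np.c_[n,np.ones(len(n))]@A.T
    return e+d*((z-e[2])/d[:,2])[:,None]
def w2px(c,P):
    K=np.array(c["intrinsics"]);A=rot(c["attitude"]);e=np.array(c["eye"])
    q=(np.array(P,float).reshape(-1,3)-e)@A; n=q[:,:2]/q[:,2:]
    n=n*(1+c["k1"]*(n**2).sum(1,keepdims=True))
    return n@K[:2,:2].T+K[:2,2]
E
python3 - <<'E'
from h import *
o=bot.get_obs();print({k:np.round(v,3) for k,v in o.items()})
for n in("top","scene"):
    c=bot.camera(n);cv2.imwrite(f"pics/{n}0.png",c["frame"]);print(n,c["intrinsics"],c["k1"],c["eye"],c["attitude"])
    for q in("carton_1","tray","nail_brush","hair_clip","comb","cup","dropper","dispenser"):
        print(q,[(np.round(d["extent"]),round(d["score"],2)) for d in bot.search_frame(q,c)])
E
```

```text
{'time': np.float64(0.0), 'q': array([ 1.047,  0.537, -0.004,  1.539,  0.003,  1.067, -0.071]), 'joint_vel': array([-0.001,  0.001, -0.001, -0.   , -0.002, -0.001, -0.001]), 'effort': array([-0.000e+00, -5.710e+01,  9.910e-01, -2.516e+01, -5.600e-02,
        1.800e-02,  0.000e+00]), 'eef_pos': array([ 0.287, -0.583,  0.238]), 'tcp_rot': array([-0.161,  0.689, -0.688,  0.16 ]), 'ft_force': array([0.633, 0.114, 0.255]), 'ft_torque': array([ 0.006, -0.007,  0.027]), 'gripper_width': np.float64(0.088)}
top [[471.58215181   0.         316.55068432]
 [  0.         471.58215181 238.10002509]
 [  0.           0.           1.        ]] 0.039276256770531544 [0.35589779 0.0180042  1.16139304] [-0.69531757  0.71538589 -0.05111988  0.04629531]
carton_1 [(array([470., 159.,  41.,  21.]), 0.91), (array([308., 163.,  34.,  27.]), 0.87), (array([284., 262.,  26.,  40.]), 0.78), (array([222., 255.,  37.,  26.]), 0.76), (array([357., 245.,  31.,  37.]), 0.72), (array([455., 305.,  41.,  33.]), 0.68), (array([425., 353.,  30.,  45.]), 0.6), (array([379., 310.,  29.,  37.]), 0.59), (array([318., 218., 25
[... 755 characters left out ...]
219.,  31.,  27.]), 0.69), (array([397., 238.,  38.,  23.]), 0.65), (array([196., 216.,  36.,  20.]), 0.6), (array([271., 243.,  27.,  29.]), 0.57), (array([139., 299.,  45.,  23.]), 0.57)]
tray []
nail_brush [(array([402., 278.,  28.,  26.]), 0.68), (array([209., 252.,  42.,  21.]), 0.57)]
hair_clip [(array([400., 279.,  30.,  23.]), 0.65), (array([272., 244.,  24.,  28.]), 0.45)]
comb [(array([231., 287.,  28.,  37.]), 0.89)]
cup [(array([512., 250.,  34.,  40.]), 0.95), (array([210., 254.,  43.,  21.]), 0.2)]
dropper [(array([318., 291.,  43.,  21.]), 0.74), (array([401., 277.,  29.,  26.]), 0.73), (array([485., 215.,  17.,  31.]), 0.6)]
dispenser [(array([112., 228.,  32.,  60.]), 0.63)]
```

View pics/top0.png

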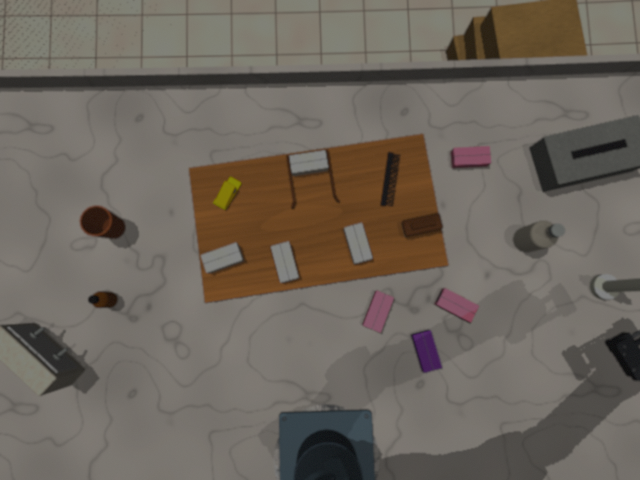

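View pics/scene0.png

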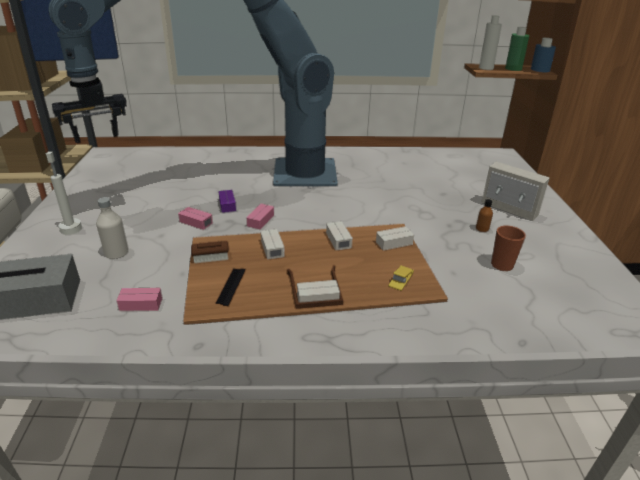

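The top view (up = +x, left = +y) shows the four white cartons. carton_1 is in the bay at (308,163), and the loose ones are at (285,262), (357,245) and (222,257). The pink and purple look-alikes at (470,157), (378,311), (457,305) and (426,351) are off the tray and not meant. Next I'll fit the tray and carton poses.

```bash
cat >> h.py <<'E'
from scipy.optimize import minimize
def box(x,y,a,z0=.012,L=.09,W=.045,H=.032):
    c,s=np.cos(a),np.sin(a)
    return np.array([[x+c*u-s*v,y+s*u+c*v,z] for z in(z0,z0+H) for u in(-L/2,L/2) for v in(-W/2,W/2)])
def fitbox(c,mask,g,**k):
    """fit silhouette of a box to a soft mask by hull IoU at 8x supersampled crop"""
    p=w2px(c,box(*g,**k));lo=np.floor(p.min(0)-14).astype(int);hi=np.ceil(p.max(0)+14).astype(int)
    lo=np.maximum(lo,0); hi=np.minimum(hi,[640,480]); S=6
    m=cv2.resize(mask[lo[1]:hi[1],lo[0]:hi[0]].astype(np.float32),None,fx=S,fy=S,interpolation=cv2.INTER_LINEAR)
    n,l,st,ce=cv2.connectedComponentsWithStats((m>.5).astype(np.uint8))
    ctr=(p.mean(0)-lo)*S; i=1+np.argmin([np.hypot(*(ce[j]-ctr))-st[j,4]**.5*2 for j in range(1,n)]); m=(l==i)
    m=cv2.morphologyEx(m.astype(np.uint8),cv2.MORPH_CLOSE,np.ones((25,25)))
    def cost(v):
        q=(w2px(c,box(*v,**k))-lo+.5)*S-.5; r=np.zeros(m.shape,np.uint8)
        cv2.fillConvexPoly(r,cv2.convexHull(np.round(q*16).astype(np.int32)),1,shift=4)
        return 1-(r&m).sum()/max(1,(r|m).sum())
    best=min((minimize(cost,np.array(g)+[0,0,d],method="Nelder-Mead",options=dict(initial_simplex=np.array(g)+[0,0,d]+np.array([[0,0,0],[.012,0,0],[0,.012,0],[0,0,.2]]),xatol=1e-4,fatol=1e-4)) for d in(-.15,0,.15)),key=lambda r:r.fun)
    return best.x,1-best.fun
def whitemask(f):
    h=cv2.cvtColor(f,cv2.COLOR_BGR2HSV); return (h[...,1]<70)&(h[...,2]>70)
TH=None
E
python3 - <<'E'
from h import *
c=bot.camera("top");f=c["frame"];h=cv2.cvtColor(f,cv2.COLOR_BGR2HSV)
for p in[(470,159),(308,163),(285,262),(222,257),(357,245),(250,230),(200,130)]: print(p,h[p[1],p[0]])
# tray: everything inside the outline that is brown
m=((h[...,1]>110)&(h[...,2]>40)&(h[...,0]<20)).astype(np.uint8);m[:,:170]=0;m[:,460:]=0;m[:110]=0;m[310:]=0
n,l,st,ce=cv2.connectedComponentsWithStats(m);i=1+np.argmax(st[1:,4]);m=(l==i)
cn=max(cv2.findContours(m.astype(np.uint8),0,2)[0],key=cv2.contourArea)
hull=np.zeros(m.shape,bool);tmp=np.zeros(m.shape,np.uint8);cv2.fillConvexPoly(tmp,cv2.convexHull(cn),1)
t,s=fitbox(c,tmp,(.39,.03,.09),z0=0,L=.34,W=.6,H=.012);print("tray",t,s)
w=whitemask(f)
for n,p,a in(("c1",(308,163),1.65),("A",(285,262),.1),("B",(357,245),.1),("C",(222,257),1.8)):
    g=px2w(c,[p],.03)[0]; x,s=fitbox(c,w,(g[0],g[1],a)); 
    cc,ss=np.cos(t[2]),np.sin(t[2]);d=x[:2]-t[:2]
    print(n,np.round(x,4),"iou",round(s,3),"tray",np.round([cc*d[0]+ss*d[1],-ss*d[0]+cc*d[1],np.degrees(x[2]-t[2])],4))
o=f.copy()[110:320,170:460];o=cv2.resize(o,None,fx=2.75,fy=2.75,interpolation=cv2.INTER_CUBIC)
def dr(P,col):
    q=((w2px(c,P)-[170,110]+.5)*2.75-.5).astype(int); cv2.polylines(o,[cv2.convexHull(q.astype(np.int32))],True,col,1)
dr(box(*t,z0=0,L=.34,W=.6,H=.012),(0,255,0))
for n,p,a in(("c1",(308,163),1.65),("A",(285,262),.1),("B",(357,245),.1),("C",(222,257),1.8)):
    g=px2w(c,[p],.03)[0]; x,s=fitbox(c,w,(g[0],g[1],a)); dr(box(*x),(0,0,255))
cv2.imwrite("pics/fit0.png",o)
E
```

```text
(470, 159) [170 101 131]
(308, 163) [ 36  10 127]
(285, 262) [ 30  10 123]
(222, 257) [ 36  11 121]
(357, 245) [ 30  10 127]
(250, 230) [ 15 170  99]
(200, 130) [ 17  21 110]
tray [0.57220027 0.00542037 0.12309361] 0.9943971644970184
c1 [0.7048 0.0235 1.7562] iou 0.872 tray [1.33800e-01 1.60000e-03 9.35716e+01]
A [0.4574 0.0866 0.2426] iou 0.955 tray [-0.104   0.0947  6.8467]
B [ 0.4977 -0.0912  0.2457] iou 0.968 tray [-0.0858 -0.0868  7.024 ]
C [0.4726 0.2372 1.8984] iou 0.945 tray [-7.040000e-02  2.423000e-01  1.017158e+02]
```

View pics/fit0.png

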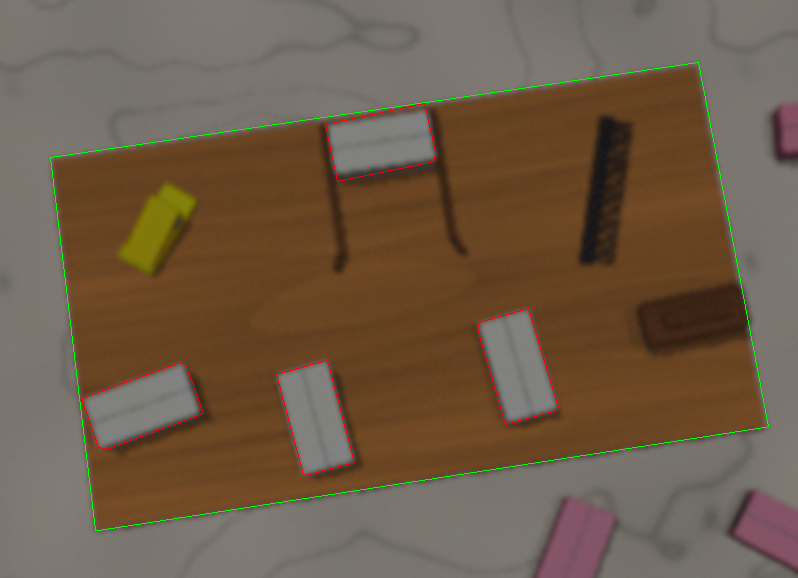

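```bash
cat >> h.py <<'E'
T=np.array([.5722,.0054,.1231])
def t2w(x,y):
    c,s=np.cos(T[2]),np.sin(T[2]); return T[:2]+[c*x-s*y,s*x+c*y]
def w2t(p):
    c,s=np.cos(T[2]),np.sin(T[2]); d=np.array(p[:2])-T[:2]; return np.array([c*d[0]+s*d[1],-s*d[0]+c*d[1]])
def tool():
    o=bot.get_obs();return np.array(o["eef_pos"]),rot(o["tcp_rot"]),o
def rel(xy,z,jaw,from_=None):
    """shift (tool axes, units) and yaw turn from the present pose to world xy,z with jaw axis at world yaw (mod pi)"""
    p,M,o=tool() if from_ is None else from_
    zj=np.array([np.cos(jaw),np.sin(jaw),0]); 
    if zj@M[:,2]<0: zj=-zj
    y=np.array([0,0,-1.]);N=np.c_[np.cross(y,zj),y,zj]
    t=np.array([*xy,z]); rv=R.from_matrix(M.T@N).as_rotvec()/np.pi
    print("before turn:",np.round(M.T@(t-p)/.12,3),"turn",np.round(rv,4),"after turn:",np.round(N.T@(t-p)/.12,3)," tool x=",np.round(N[:,0],3),"z=",np.round(N[:,2],3))
    return t,N,o
E
python3 - <<'E'
from h import *
p,M,o=tool();print(p,np.round(M,3))
# A: grip point 30 mm behind its centre
a=.2426;g=np.array([.4574,.0866])-.030*np.array([np.cos(a),np.sin(a)])
s=rel(g,.13,a+np.pi/2);s=rel(g,.016,a+np.pi/2,s)
E
```

```text
[ 0.28729651 -0.58306426  0.23872226] [[-0.897 -0.     0.442]
 [-0.442 -0.    -0.897]
 [ 0.    -1.     0.   ]]
before turn: [-3.494  0.906 -4.432] turn [-0.      0.0685  0.    ] after turn: [-2.467  0.906 -5.077]  tool x= [-0.971 -0.24  -0.   ] z= [ 0.24  -0.971 -0.   ]
before turn: [0.   0.95 0.  ] turn [0. 0. 0.] after turn: [0.   0.95 0.  ]  tool x= [-0.971 -0.24  -0.   ] z= [ 0.24  -0.971 -0.   ]
```

>>> {"op": "servo_tool", "data": {"plan": [0, 0, 0, 0, 0, 0.0343, 0, 0, 0, 0, 0, 0, 0.0342, 0, 0, -0.103, 0.02, -0.2115, 0, 0, 0, 0, -0.103, 0.02, -0.2115, 0, 0, 0, 0, -0.103, 0.02, -0.2115, 0, 0, 0, 0, -0.103, 0.02, -0.2115, 0, 0, 0, 0, -0.103, 0.02, -0.2115, 0, 0, 0, 0, -0.103, 0.02, -0.2115, 0, 0, 0, 0, -0.103, 0.02, -0.2115, 0, 0, 0, 0, -0.103, 0.02, -0.2115, 0, 0, 0]}}

```text
time: 1.78
eef_pos: [0.3346, -0.3609, 0.2196]
tcp_rot: [0.085, -0.702, 0.702, -0.086]
ft_force: [0.1, 0.5, 0.2]
gripper_width: 0.0882
```

>>> {"op": "servo_tool", "data": {"plan": [0, -0.103, 0.02, -0.2115, 0, 0, 0, 0, -0.103, 0.02, -0.2115, 0, 0, 0, 0, -0.103, 0.02, -0.2115, 0, 0, 0, 0, -0.103, 0.02, -0.2115, 0, 0, 0, 0, -0.103, 0.02, -0.2115, 0, 0, 0, 0, -0.103, 0.02, -0.2115, 0, 0, 0, 0, -0.103, 0.02, -0.2115, 0, 0, 0, 0, -0.103, 0.02, -0.2115, 0, 0, 0, 0, -0.103, 0.02, -0.2115, 0, 0, 0, 0, -0.103, 0.02, -0.2115, 0, 0, 0]}}

```text
time: 2.62
eef_pos: [0.3938, -0.0849, 0.1957]
tcp_rot: [0.085, -0.702, 0.702, -0.086]
ft_force: [0.8, -0.7, -0.2]
gripper_width: 0.0882
```

>>> {"op": "servo_tool", "data": {"plan": [0, -0.103, 0.02, -0.2115, 0, 0, 0, 0, -0.103, 0.02, -0.2115, 0, 0, 0, 0, -0.103, 0.02, -0.2115, 0, 0, 0, 0, -0.103, 0.02, -0.2115, 0, 0, 0, 0, -0.103, 0.02, -0.2115, 0, 0, 0, 0, -0.103, 0.02, -0.2115, 0, 0, 0, 0, 0, 0, 0, 0, 0, 0, 0, 0, 0, 0, 0, 0, 0]}}

```text
time: 3.28
eef_pos: [0.429, 0.0808, 0.1811]
tcp_rot: [-0.087, 0.702, -0.702, 0.087]
ft_force: [0.5, -0.9, -0.7]
gripper_width: 0.0882
```

```bash
cat > a.py <<'E'
from h import *
p,M,o=tool();print(o["time"],p,np.round(M,4),np.round(o["q"],2))
a=.2426;g=np.array([.4574,.0866])-.030*np.array([np.cos(a),np.sin(a)])
rel(g,.016,a+np.pi/2)
E
python3 a.py; python3 - <<'E'
from h import *
c=bot.camera("wrist");cv2.imwrite("pics/w1.png",c["frame"]);print(c["eye"],c["attitude"])
w=whitemask(c["frame"])
for g in((.4574,.0866,.2426),):
    print(fitbox(c,w,g))
E
```

```text
3.2833 [0.42901445 0.08080106 0.18113977] [[-9.699e-01  1.000e-04  2.434e-01]
 [-2.434e-01  4.000e-04 -9.699e-01]
 [-2.000e-04 -1.000e+00 -4.000e-04]] [-0.01  0.28 -0.32  2.12  0.13  0.76 -1.74]
before turn: [0.009 1.376 0.01 ] turn [ 0.0001  0.001  -0.0001] after turn: [0.009 1.376 0.01 ]  tool x= [-0.971 -0.24  -0.   ] z= [ 0.24  -0.971 -0.   ]
[0.50238964 0.10065572 0.32710234] [ 0.77934559 -0.60813389 -0.09293981  0.11897818]
(array([0.45679147, 0.08759608, 0.24248052]), np.float64(0.9801245400012296))
```

View pics/w1.png

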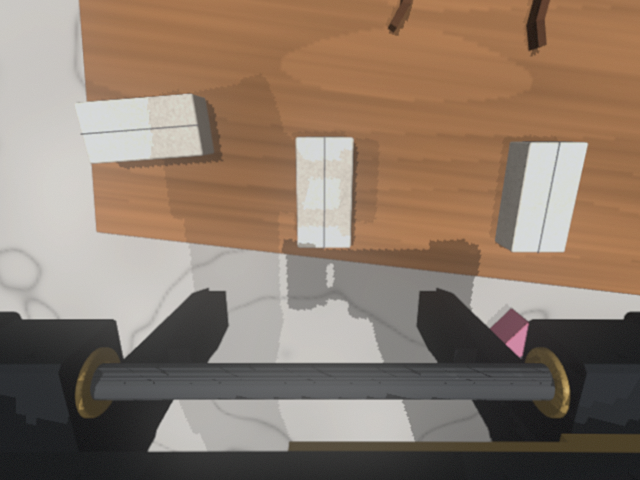

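The wrist view agrees with the top fit: carton A is at (325,190), pose (0.457, 0.088, yaw 0.2425). I'll descend and grip it.

>>> {"op": "servo_tool", "data": {"plan": [0.1, 0.01, 0.2, 0, 0, 0, 0, 0.1, 0, 0.2, 0, 0, 0, 0, 0.1, 0, 0.2, 0, 0, 0, 0, 0.1, 0, 0.2, 0, 0, 0, 0, 0.1, 0, 0.2, 0, 0, 0, 0, 0.1, 0, 0.2, 0, 0, 0, 0, 0.1, 0, 0.1, 0, 0, 0, 0, 0.1, 0, 0.06, 0, 0, 0, 0, 0.1, 0, 0, 0, 0, 0, 0, 0.1, 0, 0, 0, 0, 0, 0]}}

```text
time: 4.17
eef_pos: [0.4279, 0.0784, 0.0183]
tcp_rot: [0.085, -0.702, 0.702, -0.085]
ft_force: [0.3, 0.5, 0.2]
gripper_width: 0.0794
```

>>> {"op": "servo_tool", "data": {"plan": [1, 0, 0, 0, 0, 0, 0, 1, 0, 0, 0, 0, 0, 0, 1, 0, 0, 0, 0, 0, 0, 1, 0, 0, 0, 0, 0, 0, 1, 0, 0, 0, 0, 0, 0, 1, 0, 0, 0, 0, 0, 0]}}

```text
time: 4.67
eef_pos: [0.4279, 0.0792, 0.0182]
tcp_rot: [0.085, -0.702, 0.702, -0.086]
ft_force: [-0.1, 0.2, 3.5]
gripper_width: 0.0447
```

```bash
cat > a.py <<'E'
from h import *
p,M,o=tool();print(o["time"],p,o["ft_force"])
a=.2426; c0=p[:2]+.030*np.array([np.cos(a),np.sin(a)]); print("carton t",w2t(c0),"tcp t",w2t(p))
# carton centre to tray (-95,23.5) aligned -> tcp at (-125,23.5)
s=rel(t2w(-.125,.0235),p[2],T[2]+np.pi/2)
rel(t2w(.008,.0235),p[2],T[2]+np.pi/2,s)
E
python3 a.py
```

```text
4.6667 [0.4279049  0.07919466 0.01815736] [-0.14135436  0.2180307   3.45198537]
carton t [-0.10435594  0.09453061] tcp t [-0.13414199  0.09095414]
before turn: [-0.009  0.     0.567] turn [-0.      0.038  -0.0001] after turn: [-0.076  0.     0.562]  tool x= [-0.992 -0.123 -0.   ] z= [ 0.123 -0.992 -0.   ]
before turn: [-1.108  0.    -0.   ] turn [0. 0. 0.] after turn: [-1.108  0.    -0.   ]  tool x= [-0.992 -0.123 -0.   ] z= [ 0.123 -0.992 -0.   ]
```

>>> {"op": "servo_tool", "data": {"plan": [1, 0, 0, 0, 0, 0.013, 0, 1, 0, 0, 0, 0, 0.013, 0, 1, 0, 0, 0, 0, 0.012, 0, 1, -0.013, 0, 0.094, 0, 0, 0, 1, -0.013, 0, 0.094, 0, 0, 0, 1, -0.013, 0, 0.094, 0, 0, 0, 1, -0.013, 0, 0.094, 0, 0, 0, 1, -0.012, 0, 0.093, 0, 0, 0, 1, -0.012, 0, 0.093, 0, 0, 0, 1, 0, 0, 0, 0, 0, 0]}}

```text
time: 5.5
eef_pos: [0.4459, 0.0114, 0.0182]
tcp_rot: [0.042, -0.705, 0.706, -0.043]
ft_force: [1.1, -1.7, 3.8]
gripper_width: 0.0449
```

```bash
cat > a.py <<'E'
from h import *
c=bot.camera("wrist");cv2.imwrite("pics/w2.png",c["frame"]);print(c["eye"])
p,M,o=tool();print(o["time"],p,o["ft_force"],o["gripper_width"],"tcp t",w2t(p))
# where the rails and carton ought to be drawn (tray model), overlay
o=c["frame"].copy()
def L(pts,col):
    q=w2px(c,[[*t2w(x,y),z] for x,y,z in pts]); print(np.round(q)); cv2.polylines(o,[np.round(q*16).astype(np.int32)],False,col,1,shift=4)
for y in(.0475,-.0475): L([(.042,y,.026),(.155,y,.026)],(0,255,0)); 
t=w2t(p)
for d in(-.0225,.0225): L([(t[0]-.015,t[1]+d,.044),(t[0]+.075,t[1]+d,.044)],(0,0,255))
b=box(*t2w(.1325,0),T[2]+np.pi/2); 
for i in((4,5,7,6,4),): cv2.polylines(o,[np.round(w2px(c,b[list(i)])*16).astype(np.int32)],False,(255,0,255),1,shift=4)
cv2.imwrite("pics/w2.png",o)
E
python3 a.py
```

```text
[0.52091784 0.02196892 0.16420135]
5.55 [0.44575154 0.01230433 0.01818328] [ 0.90929027 -1.74718501  3.80084285] 0.04487554337640294 tcp t [-0.12464382  0.02237861]
[[  237.  -190.]
 [  184. -1034.]]
[[  559.  -193.]
 [  701. -1044.]]
[[379. 369.]
 [391. 136.]]
[[268. 369.]
 [254. 136.]]
```

View pics/w2.png

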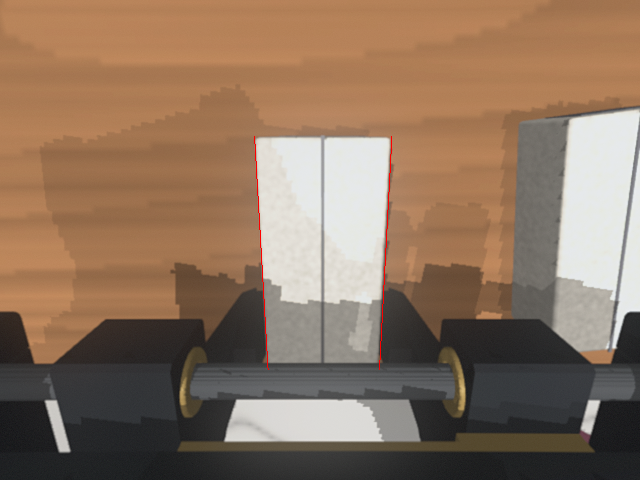

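>>> {"op": "servo_tool", "data": {"plan": [1, -0.09, 0, 0, 0, 0, 0, 1, -0.09, 0, 0, 0, 0, 0, 1, -0.09, 0, 0, 0, 0, 0, 1, -0.09, 0, 0, 0, 0, 0, 1, -0.09, 0, 0, 0, 0, 0, 1, -0.09, 0, 0, 0, 0, 0, 1, 0, 0, 0, 0, 0, 0]}}

```text
time: 6.13
eef_pos: [0.5107, 0.0227, 0.0181]
tcp_rot: [-0.043, 0.706, -0.706, 0.044]
ft_force: [-0.2, 0.5, -0.9]
gripper_width: 0.0443
```

```bash
cat > a.py <<'E'
from h import *
import sys
name=sys.argv[1]
c=bot.camera("wrist");f=c["frame"]
p,M,o=tool();t=w2t(p);print(o["time"],p,o["ft_force"],o["gripper_width"],"tcp t",t,"yaw err deg",np.degrees(np.arctan2(M[1,2],M[0,2])-T[2]+np.pi/2))
cv2.imwrite(f"pics/{name}raw.png",f)
o=f.copy()
def L(pts,col):
    q=w2px(c,[[*t2w(x,y),z] for x,y,z in pts]); cv2.polylines(o,[np.round(q*16).astype(np.int32)],False,col,1,shift=4)
for s in(1,-1):
    for y in (.0475,.0535): L([(.042,s*y,.026),(.155,s*y,.026)],(0,255,0))
    L([(.026,s*.045,.026),(.026,s*.07,.026)],(255,255,0)); L([(.042,s*.045,.026),(.042,s*.055,.026)],(255,255,0))
if len(sys.argv)>2:
    for d in(-.0225,.0225): L([(t[0]-.015,t[1]+d,.044),(t[0]+.075,t[1]+d,.044)],(0,0,255))
cv2.imwrite(f"pics/{name}.png",o)
E
python3 a.py w3 1
```

```text
6.1833 [0.51019508 0.02258112 0.01799412] [0.91193535 0.73395732 1.84249266] 0.044674148079854835 tcp t [-0.05942606  0.02466465] yaw err deg 0.06754342335963931
```

View pics/w3.png

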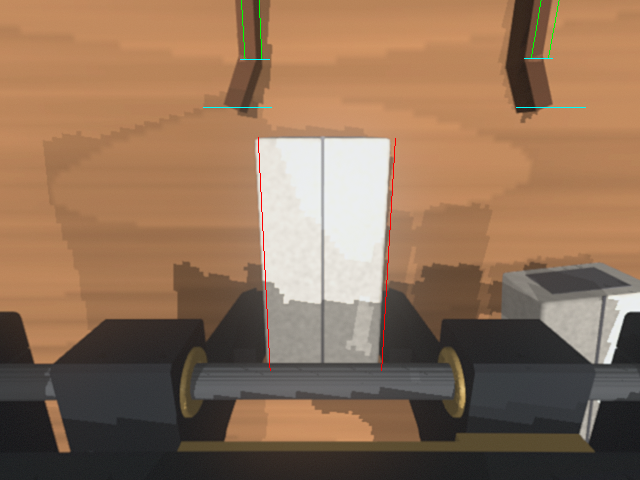

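```bash
python3 - <<'E'
import cv2,numpy as np
f=cv2.imread("pics/w3.png");a=f[0:130,200:300];b=f[0:130,470:570]
cv2.imwrite("pics/w3c.png",cv2.resize(np.hstack([a,b]),None,fx=4,fy=4,interpolation=cv2.INTER_NEAREST))
g=cv2.imread("pics/w3raw.png")
print(g[40,232:272].mean(1).astype(int));print(g[40,500:560].mean(1).astype(int))
E
```

```text
[145 144 145 146 144 129 104  95  93  93  94  93  95  92  91  94  93  93
  93  93  93  93  82  67  56  55  55  56  67  89 102 101 102 101 107 129
 146 146 146 145]
[141 141 140 133 127 124 125 126 109  72  45  43  41  43  42  41  40  42
  42  43  44  40  38  37  36  34  39  57  79  85  85  87  85  84  83  85
  83  85  85  85  85  84  83  82  93 126 142 142 143 142 142 142 142 143
 142 143 142 142 142 143]
```

View pics/w3c.png

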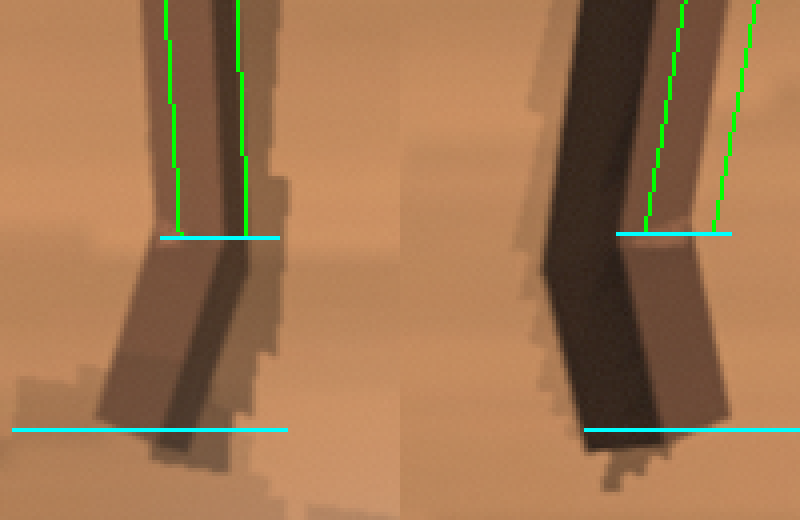

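```bash
cat > b.py <<'E'
from h import *
c=bot.camera("wrist");f=c["frame"].astype(float).mean(2)
o=bot.get_obs();print(o["time"],o["eef_pos"],"tcp",w2t(o["eef_pos"]))
q=px2w(c,[(255.7,58),(525.5,58)],.026);print("rails",[w2t(v) for v in q])
for r in(150,200,250,280):
    g=c["frame"][r].astype(int); sat=g.max(1)-g.min(1); w=np.where((sat[230:420]<45)&(g[230:420].max(1)>95))[0]+230
    q=px2w(c,[(w[0]-.5,r),(w[-1]+.5,r)],.044);print(r,w[0],w[-1],[np.round(w2t(v),4) for v in q])
E
python3 b.py
```

```text
6.2333 [0.5098474  0.02246685 0.01800395] tcp [-0.05978514  0.02459394]
rails [array([0.04170362, 0.049533  ]), array([ 0.04162426, -0.0456194 ])]
150 255 389 [array([0.0111, 0.0484]), array([0.0111, 0.0037])]
200 258 387 [array([-0.0056,  0.0483]), array([-0.0056,  0.0034])]
250 261 385 [array([-0.0238,  0.0482]), array([-0.0238,  0.0031])]
280 248 383 [array([-0.0355,  0.0536]), array([-0.0355,  0.0032])]
```

>>> {"op": "servo_tool", "data": {"plan": [1, -0.07, 0, 0, 0, 0, 0, 1, -0.07, 0, 0, 0, 0, 0, 1, -0.07, 0, 0, 0, 0, 0, 1, -0.07, 0, 0, 0, 0, 0, 1, -0.07, 0, 0, 0, 0, 0, 1, -0.07, 0, 0, 0, 0, 0, 1, -0.07, 0, 0, 0, 0, 0, 1, -0.07, 0, 0, 0, 0, 0, 1, 0, 0, 0, 0, 0, 0]}}

```text
time: 6.98
eef_pos: [0.5764, 0.0302, 0.018]
tcp_rot: [-0.044, 0.706, -0.706, 0.044]
ft_force: [1.6, 0.3, 5.2]
gripper_width: 0.0447
```

```bash
sed -i 's/^T=.*/T=np.array([.57195,.0074,.1231])/' h.py; cat > b.py <<'E'
from h import *
p,M,o=tool();print(o["time"],o["ft_force"],"tcp t",w2t(p),p[2],"yaw err",np.degrees(np.arctan2(M[1,2],M[0,2])-T[2]+np.pi/2), o["gripper_width"])
E
python3 b.py
```

```text
6.9833 [1.59300231 0.3429197  5.192644  ] tcp t [0.00722945 0.02203452] 0.017968200503827404 yaw err 0.03321977201189424 0.0447436770345831
```

>>> {"op": "servo_tool", "data": {"plan": [0.3, 0, 0, 0, 0, 0, 0, 0.3, 0, 0, 0, 0, 0, 0, 0.3, 0, 0, 0, 0, 0, 0, 0.3, 0, -0.18, 0, 0, 0, 0, 0.3, 0, -0.18, 0, 0, 0, 0, 1, 0.16, 0, 0, 0, 0, 0, 1, 0.15, 0, 0, 0, 0, 0, 1, 0, 0.18, 0, 0, 0, 0, 1, 0, 0.18, 0, 0, 0, 0, 1, 0, 0, 0, 0, 0, 0]}}

```text
time: 7.82
eef_pos: [0.536, 0.0247, 0.0151]
tcp_rot: [0.046, -0.706, 0.706, -0.042]
ft_force: [-1.3, -0.3, -0.5]
gripper_width: 0.0306
```

```bash
python3 b.py
```

```text
7.8167 [-1.33700706 -0.28917077 -0.54504663] tcp t [-0.03360132  0.02157173] 0.01506450190646278 yaw err 0.021438434160367798 0.030602140414913288
```

>>> {"op": "servo_tool", "data": {"plan": [1, 0, 0, -0.015, 0, 0, 0, 1, 0, 0, 0, 0, 0, 0, 1, -0.06, 0, 0, 0, 0, 0, 1, -0.06, 0, 0, 0, 0, 0, 1, -0.06, 0, 0, 0, 0, 0, 1, -0.06, 0, 0, 0, 0, 0, 1, -0.05, 0, 0, 0, 0, 0, 1, -0.04, 0, 0, 0, 0, 0, 1, 0, 0, 0, 0, 0, 0]}}

```text
time: 8.57
eef_pos: [0.579, 0.0319, 0.0179]
tcp_rot: [-0.043, 0.706, -0.706, 0.044]
ft_force: [0.2, -0.5, 0.1]
gripper_width: 0.0006
```

```bash
python3 b.py
```

```text
8.5667 [ 0.1607627  -0.50250913  0.1254954 ] tcp t [0.00997879 0.02342595] 0.01786027929647489 yaw err 0.0026757383565886553 0.0005989487231090084
```

```bash
cat > a2.py <<'E'
from h import *
a=.2457;g=np.array([.4975,-.0904])-.030*np.array([np.cos(a),np.sin(a)])
print(w2t((.4975,-.0904)))
s=rel(g,.08,a+np.pi/2);rel(g,.018,a+np.pi/2,s)
E
python3 a2.py
```

```text
[-0.08589542 -0.08791826]
before turn: [ 1.047 -0.518  0.958] turn [ 0.     -0.039  -0.0001] after turn: [ 1.156 -0.518  0.823]  tool x= [-0.97  -0.243 -0.   ] z= [ 0.243 -0.97  -0.   ]
before turn: [0.    0.517 0.   ] turn [0. 0. 0.] after turn: [0.    0.517 0.   ]  tool x= [-0.97  -0.243 -0.   ] z= [ 0.243 -0.97  -0.   ]
```

>>> {"op": "servo_tool", "data": {"plan": [1, 0.05, 0, 0, 0, 0, 0, 1, 0, -0.26, 0, 0, 0, 0, 1, 0, -0.258, 0, 0, 0, 0, 0.1, 0, 0, 0, 0, -0.0195, 0, 0.1, 0, 0, 0, 0, -0.0195, 0, 0.1, 0.222, 0, 0.165, 0, 0, 0, 0.1, 0.221, 0, 0.165, 0, 0, 0, 0.1, 0.221, 0, 0.165, 0, 0, 0, 0.1, 0.221, 0, 0.164, 0, 0, 0, 0.1, 0.221, 0, 0.164, 0, 0, 0]}}

```text
time: 9.4
eef_pos: [0.4661, -0.098, 0.0801]
tcp_rot: [0.087, -0.702, 0.702, -0.087]
ft_force: [0.3, -0.4, -0.2]
gripper_width: 0.045
```

>>> {"op": "servo_tool", "data": {"plan": [0.1, 0, 0, 0, 0, 0, 0, 0.1, 0, 0, 0, 0, 0, 0]}}

```text
time: 9.57
eef_pos: [0.466, -0.0988, 0.0801]
tcp_rot: [0.086, -0.702, 0.702, -0.085]
ft_force: [0.1, 0.9, 0.8]
gripper_width: 0.0583
```

```bash
python3 a2.py; python3 b.py; python3 - <<'E'
from h import *
c=bot.camera("top");f=c["frame"];w=whitemask(f)
for n,g in(("A",(*t2w(.06,.0235),T[2])),("B",(.4977,-.0912,.2457)),("C",(.4726,.2372,1.8984))):
    try: x,s=fitbox(c,w,g);print(n,np.round(x,4),round(s,3),w2t(x))
    except Exception as e: print(n,e)
o=cv2.resize(f[110:320,170:460],None,fx=2.75,fy=2.75);cv2.imwrite("pics/t2.png",o)
E
```

```text
[-0.08589542 -0.08791826]
before turn: [-0.021  0.001 -0.004] turn [-0.0002 -0.0011  0.0003] after turn: [-0.021  0.001 -0.004]  tool x= [-0.97  -0.243 -0.   ] z= [ 0.243 -0.97  -0.   ]
before turn: [0.    0.517 0.   ] turn [0. 0. 0.] after turn: [0.    0.517 0.   ]  tool x= [-0.97  -0.243 -0.   ] z= [ 0.243 -0.97  -0.   ]
9.5667 [0.07766553 0.8816021  0.75896507] tcp t [-0.11816713 -0.09237791] 0.08008613590878505 yaw err 6.831026600617835 0.0583164186652669
A [0.6426 0.0401 0.113 ] 0.569 [0.07416801 0.02377448]
B [ 0.5199 -0.1176 -0.5977] 0.138 [-0.06698278 -0.11767355]
C [0.4724 0.237  1.8932] 0.96 [-0.07063273  0.24008615]
```

>>> {"op": "servo_tool", "data": {"plan": [0.1, -0.02, 0, 0, 0, 0, 0, 0.1, 0, 0, 0, 0, 0, 0, 0.1, 0, 0.2, 0, 0, 0, 0, 0.1, 0, 0.2, 0, 0, 0, 0, 0.1, 0, 0.117, 0, 0, 0, 0, 1, 0, 0, 0, 0, 0, 0, 1, 0, 0, 0, 0, 0, 0, 1, 0, 0, 0, 0, 0, 0, 1, 0, 0, 0, 0, 0, 0, 1, 0, 0, 0, 0, 0, 0]}}

```text
time: 10.45
eef_pos: [0.4707, -0.0965, 0.019]
tcp_rot: [0.086, -0.702, 0.702, -0.087]
ft_force: [-0.1, -0.4, -0.4]
gripper_width: 0.0481
```

>>> {"op": "servo_tool", "data": {"plan": [1, 0, 0, 0, 0, 0, 0, 1, 0, 0, 0, 0, 0, 0]}}

```text
time: 10.62
eef_pos: [0.4706, -0.0967, 0.0189]
tcp_rot: [0.086, -0.702, 0.702, -0.087]
ft_force: [-1.2, 0.5, 8.4]
gripper_width: 0.0447
```

```bash
python3 b.py; python3 - <<'E'
from h import *
p,M,o=tool()
a=T[2]+np.pi/2
s=rel(t2w(-.110,-.0238),p[2],a); rel(t2w(-.060,-.0238),p[2],a,s)
E
```

```text
10.6167 [-1.24655015  0.46887043  8.36754126] tcp t [-0.11334906 -0.09086033] 0.018869538214612805 yaw err 7.024986956565221 0.044737490444061445
before turn: [-0.096 -0.    -0.551] turn [-0.0002  0.039  -0.0005] after turn: [-0.028  0.    -0.559]  tool x= [-0.992 -0.123 -0.   ] z= [ 0.123 -0.992 -0.   ]
before turn: [-0.417  0.    -0.   ] turn [0. 0. 0.] after turn: [-0.417  0.    -0.   ]  tool x= [-0.992 -0.123 -0.   ] z= [ 0.123 -0.992 -0.   ]
```

>>> {"op": "servo_tool", "data": {"plan": [1, 0, 0, 0, 0, 0.013, 0, 1, 0, 0, 0, 0, 0.013, 0, 1, 0, 0, 0, 0, 0.013, 0, 1, -0.006, 0, -0.112, 0, 0, 0, 1, -0.006, 0, -0.112, 0, 0, 0, 1, -0.006, 0, -0.112, 0, 0, 0, 1, -0.005, 0, -0.112, 0, 0, 0, 1, -0.005, 0, -0.111, 0, 0, 0, 1, -0.07, 0, 0, 0, 0, 0, 1, -0.07, 0, 0, 0, 0, 0]}}

```text
time: 11.45
eef_pos: [0.4777, -0.0273, 0.0187]
tcp_rot: [0.047, -0.705, 0.706, -0.041]
ft_force: [-11.6, -0.4, 20.6]
gripper_width: 0.0446
```

>>> {"op": "servo_tool", "data": {"plan": [1, -0.07, 0, 0, 0, 0, 0, 1, -0.07, 0, 0, 0, 0, 0, 1, -0.07, 0, 0, 0, 0, 0, 1, -0.06, 0, 0, 0, 0, 0, 1, 0, 0, 0, 0, 0, 0]}}

```text
time: 11.87
eef_pos: [0.5145, -0.0236, 0.0188]
tcp_rot: [0.043, -0.706, 0.706, -0.044]
ft_force: [-2.4, -0.1, 9.2]
gripper_width: 0.0446
```

```bash
python3 a.py w4 1
```

```text
11.9167 [ 0.51457298 -0.02359418  0.01881401] [ 0.13682554 -0.79935034  5.8948006 ] 0.04483276504780033 tcp t [-0.06074859 -0.02371435] yaw err deg -0.003934578780161713
```

View pics/w4.png

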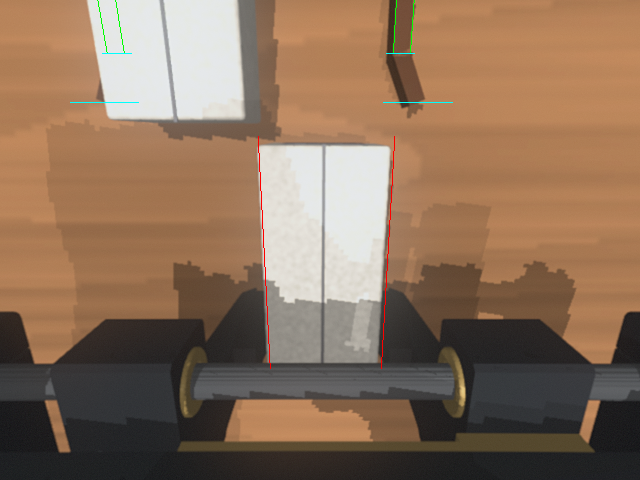

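```bash
python3 - <<'E'
from h import *
c=bot.camera("wrist")
for n,p,z in(("A near corners",(108,119),.044),("A",(244,119),.044),("A far right",(238,10),.044),("B front",(259,146),.044),("B",(390,146),.044),("B rearR",(383,300),.044),("rail in",(390,52),.026)):
    print(n,np.round(w2t(px2w(c,[p],z)[0]),4))
E
```

```text
A near corners [0.0194 0.0469]
A [0.0195 0.0029]
A far right [0.05   0.0026]
B front [ 0.011  -0.0015]
B [ 0.011 -0.045]
B rearR [-0.0454 -0.0456]
rail in [ 0.0424 -0.0465]
```

>>> {"op": "servo_tool", "data": {"plan": [1, -0.07, 0, 0, 0, 0, 0, 1, -0.07, 0, 0, 0, 0, 0, 1, -0.07, 0, 0, 0, 0, 0, 1, -0.07, 0, 0, 0, 0, 0, 1, -0.07, 0, 0, 0, 0, 0, 1, -0.07, 0, 0, 0, 0, 0, 1, -0.07, 0, 0, 0, 0, 0, 1, -0.03, 0, 0, 0, 0, 0, 1, 0, 0, 0, 0, 0, 0]}}

```text
time: 12.72
eef_pos: [0.5763, -0.016, 0.0188]
tcp_rot: [0.043, -0.706, 0.706, -0.044]
ft_force: [-0.7, -0.6, 6.3]
gripper_width: 0.0447
```

```bash
python3 b.py
```

```text
12.7167 [-0.66466251 -0.58143261  6.27402921] tcp t [ 0.00142332 -0.02375732] 0.018809218030245177 yaw err -0.006106860405150025 0.04472998447121771
```

>>> {"op": "servo_tool", "data": {"plan": [0.3, 0, 0, 0, 0, 0, 0, 0.3, 0, 0, 0, 0, 0, 0, 0.3, 0, 0, 0, 0, 0, 0, 0.3, 0, -0.18, 0, 0, 0, 0, 0.3, 0, -0.18, 0, 0, 0, 0, 1, 0.17, 0, 0, 0, 0, 0, 1, 0.16, 0, 0, 0, 0, 0, 1, 0, 0, 0, 0, 0, 0, 1, 0, 0.18, 0, 0, 0, 0, 1, 0, 0.18, 0, 0, 0, 0]}}

```text
time: 13.55
eef_pos: [0.5378, -0.0208, 0.0186]
tcp_rot: [0.042, -0.706, 0.706, -0.045]
ft_force: [-0.4, -0.4, -0.8]
gripper_width: 0.0305
```

>>> {"op": "servo_tool", "data": {"plan": [1, 0, 0, 0, 0, 0, 0, 1, -0.06, 0, 0, 0, 0, 0, 1, -0.06, 0, 0, 0, 0, 0, 1, -0.06, 0, 0, 0, 0, 0, 1, -0.06, 0, 0, 0, 0, 0, 1, -0.06, 0, 0, 0, 0, 0, 1, -0.06, 0, 0, 0, 0, 0, 1, -0.04, 0, 0, 0, 0, 0, 1, 0, 0, 0, 0, 0, 0]}}

```text
time: 14.3
eef_pos: [0.5848, -0.0146, 0.0181]
tcp_rot: [-0.044, 0.706, -0.706, 0.044]
ft_force: [-0.4, -1.2, -0.1]
gripper_width: 0.0004
```

```bash
python3 b.py
```

```text
14.3 [-0.36943406 -1.21164933 -0.08096566] tcp t [ 0.01002117 -0.02342062] 0.018092247428698312 yaw err 0.013967618851616561 0.0003672933179242697
```

>>> {"op": "servo_tool", "data": {"plan": [1, 0.15, 0, 0, 0, 0, 0, 0.68, 0, 0, -0.1, 0, 0, 0, 0.68, 0, 0, -0.1, 0, 0, 0, 0.68, 0, 0, 0, 0, 0, 0, 0.68, -0.05, 0, 0, 0, 0, 0, 0.68, -0.05, 0, 0, 0, 0, 0, 0.68, -0.04, 0, 0, 0, 0, 0, 0.68, -0.01, 0, 0, 0, 0, 0, 0.68, 0, 0, 0, 0, 0, 0]}}

```text
time: 15.05
eef_pos: [0.5818, 0.0086, 0.0179]
tcp_rot: [0.043, -0.706, 0.706, -0.043]
ft_force: [-0.5, -0.4, 0.4]
gripper_width: 0.0285
```

```bash
python3 b.py
```

```text
15.05 [-0.54887848 -0.37345536  0.38744475] tcp t [9.87752206e-03 4.66206652e-06] 0.017912788783280915 yaw err -0.030292634663728005 0.02846369968016063
```

>>> {"op": "servo_tool", "data": {"plan": [0.68, -0.008, 0, 0, 0, 0, 0, 0.68, -0.008, 0, 0, 0, 0, 0, 0.68, 0, 0, 0, 0, 0, 0]}}

```text
time: 15.3
eef_pos: [0.582, 0.0088, 0.0178]
tcp_rot: [0.044, -0.706, 0.706, -0.043]
ft_force: [-3.3, -0.0, 2.5]
gripper_width: 0.0281
```

```bash
python3 b.py
```

```text
15.3 [-3.2840327  -0.01105929  2.5184137 ] tcp t [0.01016042 0.00013561] 0.017778249965275654 yaw err -0.008413750591194537 0.028135019052521255
```

>>> {"op": "servo_tool", "data": {"plan": [0.68, -0.015, 0, 0, 0, 0, 0, 0.68, -0.015, 0, 0, 0, 0, 0, 0.68, 0, 0, 0, 0, 0, 0]}}

```text
time: 15.55
eef_pos: [0.5819, 0.0088, 0.0172]
tcp_rot: [0.047, -0.705, 0.706, -0.04]
ft_force: [-12.2, -2.5, 9.9]
gripper_width: 0.0285
```

```bash
python3 b.py
```

```text
15.55 [-12.1739643   -2.47116514   9.88085904] tcp t [0.01008948 0.00011209] 0.017232656429654877 yaw err -0.012597679143600505 0.028503864336886085
```

>>> {"op": "servo_tool", "data": {"plan": [0.68, 0.1, 0, 0, 0, 0, 0, 0.68, 0.1, 0, 0, 0, 0, 0, 0.4, 0.1, -0.2, 0, 0, 0, 0, 0.1, 0.1, -0.3, 0, 0, 0, 0, 0.1, 0.1, -0.3, 0, 0, 0, 0, 0.1, 0, -0.2, 0, 0, 0, 0, 0.1, 0, 0, 0, 0, 0, 0]}}

```text
time: 16.13
eef_pos: [0.5305, 0.0025, 0.1431]
tcp_rot: [0.04, -0.706, 0.706, -0.047]
ft_force: [1.5, -0.2, 0.1]
gripper_width: 0.0597
```

```bash
python3 a.py w5; python3 - <<'E'
from h import *
p,M,o=tool();print(p,np.round(o["q"],2))
s=rel((.4724,.237),.14,1.893-np.pi/2)
E
```

```text
16.1833 [0.52953937 0.00242528 0.14082928] [-0.43755854 -0.55800202  0.05615216] 0.06350160006438405 tcp t [-0.04270054  0.0002705 ] yaw err deg -0.004433252305359318
[0.52953937 0.00242528 0.14082928] [ 0.11  0.48 -0.25  1.93  0.17  0.75 -1.69]
before turn: [ 0.233  0.004 -1.998] turn [ 0.0014  0.4366 -0.002 ] after turn: [ 2.005  0.007 -0.167]  tool x= [-0.317  0.949  0.   ] z= [-0.949 -0.317 -0.   ]
```

View pics/w5.png

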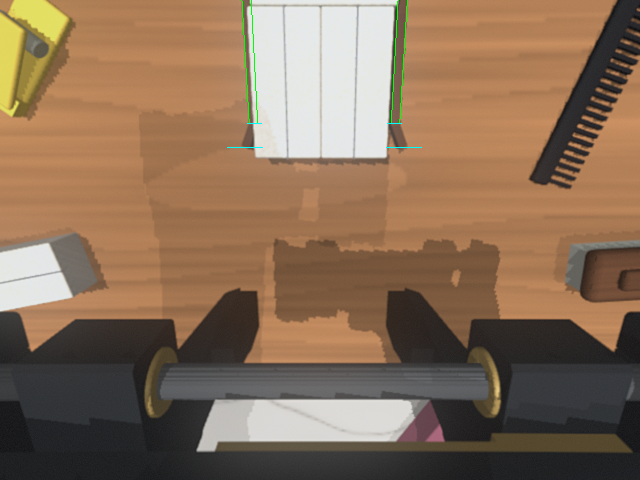

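>>> {"op": "servo_tool", "data": {"plan": [0.1, 0, 0, 0, 0, -0.0376, 0, 0.1, 0, 0, 0, 0, -0.0376, 0, 0.1, 0, 0, 0, 0, -0.0376, 0, 0.1, 0, 0, 0, 0, -0.0376, 0, 0.1, 0, 0, 0, 0, -0.0376, 0, 0.1, 0, 0, 0, 0, -0.0376, 0, 0.1, 0, 0, 0, 0, -0.0376, 0, 0.1, 0, 0, 0, 0, -0.0376, 0, 0.1, 0, 0, 0, 0, -0.0376, 0, 0.1, 0, 0, 0, 0, -0.0376, 0]}}

```text
time: 17.02
eef_pos: [0.5268, 0.0025, 0.1367]
tcp_rot: [-0.431, 0.561, -0.56, 0.431]
ft_force: [0.4, -0.5, 0.5]
gripper_width: 0.0792
```

>>> {"op": "servo_tool", "data": {"plan": [0.1, 0, 0, 0, 0, -0.0376, 0, 0.1, 0, 0, 0, 0, -0.0376, 0, 0.1, 0, 0, 0, 0, -0.0376, 0, 0.1, 0, 0, 0, 0, -0.0376, 0, 0.1, 0, 0, 0, 0, -0.037, 0, 0.1, 0, 0, 0, 0, 0, 0, 0.1, -0.1, 0, 0, 0, 0, 0, 0.1, -0.1, 0, 0, 0, 0, 0]}}

```text
time: 17.68
eef_pos: [0.5191, 0.0257, 0.1373]
tcp_rot: [-0.573, 0.415, -0.414, 0.573]
ft_force: [0.0, 0.7, 0.1]
gripper_width: 0.0793
```

```bash
cat > a3.py <<'E'
from h import *
p,M,o=tool();print(o["time"],p,np.round(o["q"],2),np.round(M,3).tolist())
s=rel((.4724,.237),.14,1.893-np.pi/2)
E
python3 a3.py;python3 - <<'E'
from h import *
# top view of pair/bay now that the arm is in other place
c=bot.camera("wrist");w=whitemask(c["frame"])
x,s=fitbox(c,w,(.4724,.237,1.893));print(x,s)
E
```

```text
17.6833 [0.51905749 0.02569783 0.13734952] [ 0.39  0.56 -0.68  1.93  0.47  0.82 -0.23] [[0.312, -0.001, 0.95], [-0.95, 0.001, 0.312], [-0.001, -1.0, -0.0]]
before turn: [-1.794 -0.021  0.18 ] turn [ 0.0001 -0.0015 -0.0003] after turn: [-1.793 -0.022  0.189]  tool x= [ 0.317 -0.949  0.   ] z= [0.949 0.317 0.   ]Traceback (most recent call last):
  File "<stdin>", line 4, in <module>
  File "h.py", line 27, in fitbox
    ctr=(p.mean(0)-lo)*S; i=1+np.argmin([np.hypot(*(ce[j]-ctr))-st[j,4]**.5*2 for j in range(1,n)]); m=(l==i)
                              ~~~~~~~~~^^^^^^^^^^^^^^^^^^^^^^^^^^^^^^^^^^^^^^^^^^^^^^^^^^^^^^^^^^^^
    return _wrapfunc(a, 'argmin', axis=axis, out=out, **kwds)
    return _wrapit(obj, method, *args, **kwds)
    result = getattr(arr, method)(*args, **kwds)
ValueError: attempt to get argmin of an empty sequence
```

>>> {"op": "servo_tool", "data": {"plan": [0.1, -0.224, 0, 0.0236, 0, 0, 0, 0.1, -0.224, 0, 0.0236, 0, 0, 0, 0.1, -0.224, 0, 0.0236, 0, 0, 0, 0.1, -0.224, 0, 0.0236, 0, 0, 0, 0.1, -0.224, 0, 0.0236, 0, 0, 0, 0.1, -0.224, 0, 0.0236, 0, 0, 0, 0.1, -0.224, 0, 0.0236, 0, -0.0015, 0, 0.1, -0.224, 0, 0.0236, 0, 0, 0, 0.1, 0, 0, 0, 0, 0, 0]}}

```text
time: 18.48
eef_pos: [0.4699, 0.2438, 0.1388]
tcp_rot: [-0.575, 0.411, -0.409, 0.578]
ft_force: [0.4, 1.1, 0.8]
gripper_width: 0.0798
```

```bash
python3 a3.py;python3 - <<'E'
from h import *
c=bot.camera("wrist");cv2.imwrite("pics/w6.png",c["frame"]);w=whitemask(c["frame"])
try: x,s=fitbox(c,w,(.4724,.237,1.893));print(x,s)
except Exception as e: print(e)
c=bot.camera("top");cv2.imwrite("pics/t3.png",c["frame"])
E
```

```text
18.4833 [0.46985355 0.24380746 0.13884174] [-0.02  0.57 -0.7   1.91  0.48  0.83 -0.64] [[0.328, 0.0, 0.945], [-0.945, 0.005, 0.328], [-0.005, -1.0, 0.002]]
before turn: [ 0.061 -0.01   0.001] turn [-0.0006  0.0038 -0.0015] after turn: [ 0.061 -0.01   0.002]  tool x= [ 0.317 -0.949  0.   ] z= [0.949 0.317 0.   ]
[0.47095791 0.23745004 1.89168931] 0.9834808788215477
```

>>> {"op": "servo_tool", "data": {"plan": [0.1, 0.06, 0, 0, 0, 0.003, 0, 0.1, 0, 0.2, 0, 0, 0, 0, 0.1, 0, 0.2, 0, 0, 0, 0, 0.1, 0, 0.2, 0, 0, 0, 0, 0.1, 0, 0.2, 0, 0, 0, 0, 0.1, 0, 0.12, 0, 0, 0, 0, 0.1, 0, 0.085, 0, 0, 0, 0, 0.1, 0, 0, 0, 0, 0, 0]}}

```text
time: 19.25
eef_pos: [0.4743, 0.2272, 0.0157]
tcp_rot: [0.574, -0.416, 0.415, -0.571]
ft_force: [-0.7, 0.0, -0.6]
gripper_width: 0.0795
```

>>> {"op": "servo_tool", "data": {"plan": [1, 0, 0, 0, 0, 0, 0, 1, 0, 0, 0, 0, 0, 0, 1, 0, 0, 0, 0, 0, 0, 1, 0, 0, 0, 0, 0, 0, 1, 0, 0, 0, 0, 0, 0, 1, 0, 0, 0, 0, 0, 0, 1, 0, 0, 0, 0, 0, 0]}}

```text
time: 19.83
eef_pos: [0.4754, 0.2295, 0.018]
tcp_rot: [-0.573, 0.414, -0.415, 0.573]
ft_force: [-0.8, -1.3, 5.1]
gripper_width: 0.0449
```

```bash
python3 b.py; cat > a4.py <<'E'
from h import *
p,M,o=tool();print(p,np.round(o["q"],2))
s=rel(t2w(-.052,.120),p[2],T[2]);rel(t2w(-.050,.0),p[2],T[2],s)
E
python3 a4.py
```

```text
19.8333 [-0.76349651 -1.26230226  5.0546071 ] tcp t [-0.0685942   0.23227582] 0.01795687028142744 yaw err 101.14957985336363 0.04489713620745155
[0.47535387 0.2294955  0.01795687] [-0.12  0.75 -0.55  1.95  0.66  0.62 -0.78]
before turn: [ 0.945  0.    -0.045] turn [-0.0003  0.0619  0.    ] after turn: [0.936 0.    0.138]  tool x= [ 0.123 -0.992  0.   ] z= [0.992 0.123 0.   ]
before turn: [1.    0.    0.017] turn [0. 0. 0.] after turn: [1.    0.    0.017]  tool x= [ 0.123 -0.992  0.   ] z= [0.992 0.123 0.   ]
```

>>> {"op": "servo_tool", "data": {"plan": [1, 0, 0, 0, 0, 0.0155, 0, 1, 0, 0, 0, 0, 0.0155, 0, 1, 0, 0, 0, 0, 0.0155, 0, 1, 0, 0, 0, 0, 0.0154, 0, 1, 0.12, 0, 0.023, 0, 0, 0, 1, 0.12, 0, 0.023, 0, 0, 0, 1, 0.12, 0, 0.023, 0, 0, 0, 1, 0.12, 0, 0.023, 0, 0, 0, 1, 0.12, 0, 0.023, 0, 0, 0, 1, 0.12, 0, 0.023, 0, 0, 0]}}

```text
time: 20.67
eef_pos: [0.5025, 0.1465, 0.0179]
tcp_rot: [-0.529, 0.468, -0.468, 0.531]
ft_force: [0.6, 3.1, 3.9]
gripper_width: 0.0449
```

>>> {"op": "servo_tool", "data": {"plan": [1, 0.13, 0, 0, 0, 0, 0, 1, 0.13, 0, 0, 0, 0, 0, 1, 0.13, 0, 0.01, 0, 0, 0, 1, 0.13, 0, 0.01, 0, 0, 0, 1, 0.13, 0, 0, 0, 0, 0, 1, 0.13, 0, 0, 0, 0, 0, 1, 0.13, 0, 0, 0, 0, 0, 1, 0.13, 0, 0, 0, 0, 0, 1, 0.13, 0, 0, 0, 0, 0, 1, 0, 0, 0, 0, 0, 0]}}

```text
time: 21.5
eef_pos: [0.5228, 0.0039, 0.018]
tcp_rot: [-0.529, 0.468, -0.47, 0.529]
ft_force: [0.0, -3.5, 5.0]
gripper_width: 0.0444
```

```bash
python3 b.py; python3 - <<'E'
from h import *
p,M,o=tool()
rel(t2w(-.050,-.008),p[2],T[2])
c=bot.camera("wrist");cv2.imwrite("pics/w7.png",c["frame"])
c=bot.camera("top");f=c["frame"];cv2.imwrite("pics/t4.png",f);
E
```

```text
21.5 [ 0.0375334  -3.50553411  4.99704076] tcp t [-0.0491912   0.00251282] 0.017969692175021545 yaw err 89.8194261708126 0.044442447593447655
before turn: [ 0.088  0.    -0.006] turn [-0.0004 -0.001   0.0004] after turn: [ 0.088  0.    -0.007]  tool x= [ 0.123 -0.992  0.   ] z= [0.992 0.123 0.   ]
```

View pics/w7.png

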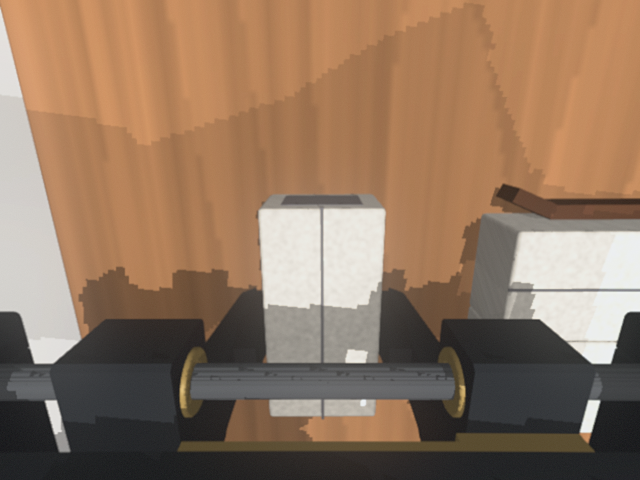

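```bash
python3 - <<'E'
from h import *
c=bot.camera("wrist")
f=cv2.imread("pics/w7.png").astype(int).mean(2)
for col in(290,322,350,540,570,600,630):
    g=f[180:260,col];print(col,list(g[10:60:2].astype(int)))
for n,p in(("gl",(261,209)),("gr",(385,209)),("near",(322,413)),("A corner",(517,233)),("A mid",(620,232)),("AB",(560,290))):
    print(n,np.round(w2t(px2w(c,[p],.044)[0]),4))
E
```

```text
290 [np.int64(127), np.int64(130), np.int64(126), np.int64(93), np.int64(90), np.int64(90), np.int64(88), np.int64(114), np.int64(141), np.int64(171), np.int64(221), np.int64(227), np.int64(230), np.int64(230), np.int64(229), np.int64(225), np.int64(224), np.int64(225), np.int64(224), np.int64(226), np.int64(230), np.int64(231), np.int64(229), np.int64(228), np.int64(229)]
322 [np.int64(124), np.int64(125), np.int64(122), np.int64(92), np.int64(92), np.int64(91), np.int64(92), np.int64(117), np.int64(123), np.int64(135), np.int64(143), np.int64(143), np.int64(142), np.int64(142), np.int64(142), np.int64(145), np.int64(144), np.int64(145), np.int64(144), np.int64(144), np.int64(144), np.int64(143), np.int64(143), np.int64(145), np.int64(145)]
350 [np.int64(128), np.int64(127), np.int64(122), np.int64(94), np.int64(90), np.int64(91), np.int64(93), np.int64(119), np.int64(143), np.int64(171), np.int64(221), np.int64(227), np.int64(229), np.int64(229), np.int64(228), np.int64(229), np.int64(230), np.int64(231), np.int64(229), np.int64(229), np.int64(230), np.int64(232), np.int64(230), np
[... 936 characters left out ...]
t64(78), np.int64(77), np.int64(79), np.int64(80), np.int64(125), np.int64(132), np.int64(136), np.int64(137), np.int64(134), np.int64(148), np.int64(219), np.int64(230), np.int64(231), np.int64(228)]
630 [np.int64(146), np.int64(146), np.int64(139), np.int64(132), np.int64(91), np.int64(43), np.int64(45), np.int64(61), np.int64(84), np.int64(83), np.int64(82), np.int64(81), np.int64(77), np.int64(75), np.int64(84), np.int64(130), np.int64(135), np.int64(134), np.int64(138), np.int64(137), np.int64(139), np.int64(227), np.int64(236), np.int64(237), np.int64(236)]
gl [-0.0719  0.0571]
gr [-0.0288  0.057 ]
near [-0.0509 -0.0304]
A corner [0.0183 0.0483]
A mid [0.0544 0.0485]
AB [0.0379 0.0262]
```

```bash
python3 - <<'E'
from h import *
c=bot.camera("wrist");p,M,o=tool()
E=M.T@(np.array(c["eye"])-p);A=M.T@rot(c["attitude"])
a=T[2]-np.pi/2;z=np.array([np.cos(a),np.sin(a),0]);y=np.array([0,0,-1.]);N=np.c_[np.cross(y,z),y,z]
d=dict(c,eye=np.array([.52954,.00243,.14083])+N@E,attitude=N@A)
f=cv2.imread("pics/w5raw.png").astype(int)
for r in(60,100,140,150):
    g=f[r];sat=g.max(1)-g.min(1);w=np.where((sat[230:410]<40)&(g[230:410].max(1)>150))[0]+230
    q=px2w(d,[(w[0]-.5,r),(w[-1]+.5,r)],.044);print(r,w[0],w[-1],[np.round(w2t(v),4) for v in q])
    print('rail', [int(v) for v in f[r,240:260].mean(1)],[int(v) for v in f[r,384:410].mean(1)])
    s=f[r,260:385].mean(1);print("seams",[260+i for i in range(1,124) if s[i]<s[i-1]-8 and s[i]<=s[i+1]])
print(np.round(w2t(px2w(d,[(320,157)],.044)[0]),4))
E
```

```text
60 250 391 [array([0.0792, 0.0469]), array([ 0.0791, -0.0415])]
rail [145, 146, 145, 146, 138, 118, 103, 100, 102, 136, 205, 230, 231, 229, 229, 228, 228, 228, 229, 230] [230, 230, 230, 230, 230, 230, 220, 167, 91, 64, 80, 93, 97, 96, 96, 93, 93, 93, 93, 109, 136, 138, 139, 137, 137, 138]
seams [320, 356]
100 252 389 [array([0.0562, 0.0471]), array([ 0.0561, -0.0416])]
rail [139, 139, 135, 129, 128, 132, 130, 120, 107, 98, 94, 119, 188, 227, 230, 231, 230, 229, 229, 230] [230, 231, 230, 229, 214, 156, 89, 73, 87, 97, 99, 99, 99, 98, 97, 97, 99, 113, 133, 143, 143, 142, 143, 141, 143, 142]
seams [286, 320, 355]
140 254 387 [array([0.0315, 0.0473]), array([ 0.0315, -0.0417])]
rail [124, 123, 114, 99, 90, 89, 89, 89, 89, 92, 90, 85, 72, 97, 173, 221, 227, 224, 222, 224] [230, 231, 218, 162, 112, 112, 131, 132, 117, 91, 72, 68, 79, 90, 94, 93, 94, 91, 92, 90, 91, 108, 134, 140, 139, 140]
seams [287, 320, 354]
150 254 386 [array([0.0251, 0.0477]), array([ 0.0251, -0.0413])]
rail [128, 131, 130, 130, 131, 133, 130, 130, 128, 130, 129, 124, 116, 120, 154, 197, 220, 224, 225, 224] [231, 226, 189, 126, 121, 137, 139, 140, 139, 138, 139, 140, 141, 139, 125, 105, 101, 102, 106, 116, 134, 137, 138, 137, 138, 138]
seams [287, 320]
[0.0206 0.0032]
```

>>> {"op": "servo_tool", "data": {"plan": [1, 0.041, 0, 0, 0, -0.001, 0, 1, 0.041, 0, 0, 0, 0, 0, 1, 0, 0, 0.05, 0, 0, 0, 1, 0, 0, 0.05, 0, 0, 0, 1, 0, 0, 0.04, 0, 0, 0, 1, 0, 0, 0, 0, 0, 0, 0.38, 0, 0, 0, 0, 0, 0, 0.38, 0, 0, 0, 0, 0, 0, 0.38, 0, 0, 0, 0, 0, 0]}}

```text
time: 22.45
eef_pos: [0.5394, -0.0013, 0.0172]
tcp_rot: [0.531, -0.468, 0.467, -0.53]
ft_force: [-0.8, -0.3, -0.5]
gripper_width: 0.0547
```

```bash
python3 b.py; python3 - <<'E'
from h import *
c=bot.camera("wrist");cv2.imwrite("pics/w8.png",c["frame"])
f=c["frame"].astype(int).mean(2)
for col in(280,300,350,370,540,560,580,600,620):
    g=f[195:250,col];i=195+int(np.argmax(np.diff(g)));print(col,i,np.round(w2t(px2w(c,[(col,i+.5)],.044)[0]),4))
E
```

```text
22.45 [-0.76992268 -0.34510972 -0.48681618] tcp t [-0.03339756 -0.00465173] 0.01716523048849303 yaw err 90.17986737684666 0.054730331534377
280 208 [-0.0495  0.0491]
300 208 [-0.0426  0.0491]
350 208 [-0.0253  0.0492]
370 208 [-0.0184  0.0492]
540 213 [0.0403 0.0476]
560 213 [0.0471 0.0476]
580 213 [0.054  0.0476]
600 213 [0.0608 0.0476]
620 213 [0.0676 0.0476]
```

>>> {"op": "servo_tool", "data": {"plan": [1, 0, 0, 0, 0, 0, 0, 1, 0, 0, 0, 0, 0, 0, 1, 0, 0, 0, 0, 0, 0, 1, 0.013, 0, 0, 0, 0, 0, 1, 0.013, 0, 0, 0, 0, 0, 1, 0, 0, 0, 0, 0, 0, 0.38, 0, 0, 0, 0, 0, 0, 0.38, 0, 0, 0, 0, 0, 0, 0.38, 0, 0, 0, 0, 0, 0]}}

```text
time: 23.25
eef_pos: [0.5401, -0.004, 0.0175]
tcp_rot: [-0.531, 0.467, -0.467, 0.531]
ft_force: [-0.6, 0.2, -0.3]
gripper_width: 0.0545
```

```bash
cat > e.py <<'E'
from h import *
c=bot.camera("wrist")
f=c["frame"].astype(int).mean(2)
for col in(280,300,350,370,540,560,580,600,620):
    g=f[185:250,col];i=185+int(np.argmax(np.diff(g)));print(col,i,np.round(w2t(px2w(c,[(col,i+.5)],.044)[0]),4))
p,M,o=tool();rel(t2w(-.060,.001),.10,T[2]+np.pi/2);rel(t2w(-.07,.001),.10,T[2]);print(np.round(o["q"],2))
E
python3 b.py;python3 e.py
```

```text
23.25 [-0.60049901  0.16869205 -0.28406348] tcp t [-0.03300374 -0.00743197] 0.01753371458098312 yaw err 90.19371766515111 0.05451598684075578
280 210 [-0.0492  0.0456]
300 210 [-0.0423  0.0456]
350 210 [-0.0249  0.0456]
370 209 [-0.018  0.046]
540 205 [0.0404 0.0475]
560 205 [0.0472 0.0476]
580 205 [0.054  0.0476]
600 205 [0.0608 0.0476]
620 205 [0.0676 0.0476]
before turn: [-0.071 -0.687 -0.224] turn [-1.000e-04 -4.989e-01  0.000e+00] after turn: [-0.225 -0.687  0.07 ]  tool x= [0.992 0.123 0.   ] z= [-0.123  0.992  0.   ]
before turn: [-0.071 -0.687 -0.308] turn [-0.0001  0.0011 -0.    ] after turn: [-0.07  -0.687 -0.308]  tool x= [ 0.123 -0.992  0.   ] z= [0.992 0.123 0.   ]
[ 0.32  0.76 -0.52  1.92  0.62  0.63 -0.47]
```

>>> {"op": "servo_tool", "data": {"plan": [0.38, 0, -0.2, 0, 0, 0, 0, 0.38, 0, -0.2, 0, 0, 0, 0, 0.38, 0, -0.2, 0, 0, 0, 0, 0.55, 0, 0, 0, 0, 0.0358, 0, 0.55, 0, 0, 0, 0, 0.0358, 0, 0.55, 0, 0, 0, 0, 0.0358, 0, 0.55, 0, 0, 0, 0, 0.0358, 0, 0.55, 0, 0, 0, 0, 0.0358, 0, 0.55, 0, 0, 0, 0, 0.0358, 0, 0.55, 0, 0, 0, 0, 0.0358, 0]}}

```text
time: 24.13
eef_pos: [0.54, -0.004, 0.0895]
tcp_rot: [0.309, -0.636, 0.636, -0.309]
ft_force: [-0.5, -0.4, 0.9]
gripper_width: 0.0393
```

>>> {"op": "servo_tool", "data": {"plan": [0.55, 0, 0, 0, 0, 0.0358, 0, 0.55, 0, 0, 0, 0, 0.0358, 0, 0.55, 0, 0, 0, 0, 0.0358, 0, 0.55, 0, 0, 0, 0, 0.0358, 0, 0.55, 0, 0, 0, 0, 0.0358, 0, 0.55, 0, 0, 0, 0, 0.0358, 0, 0.55, 0, 0, 0, 0, 0.0358, 0, 0.55, 0.22, 0, -0.035, 0, 0, 0, 0.55, 0.22, 0, -0.035, 0, 0, 0, 0.55, 0, 0, 0, 0, 0, 0]}}

```text
time: 24.97
eef_pos: [0.4808, -0.0022, 0.0887]
tcp_rot: [0.046, -0.706, 0.706, -0.041]
ft_force: [-0.8, -0.2, -0.1]
gripper_width: 0.0397
```

```bash
python3 b.py;python3 - <<'E'
from h import *
p,M,o=tool();rel(t2w(-.085,.001),.018,T[2]+np.pi/2);print(np.round(o["q"],2))
c=bot.camera("wrist");cv2.imwrite("pics/w9.png",c["frame"]);w=whitemask(c["frame"])
x,s=fitbox(c,w,(*t2w(-.033,.001),T[2]+np.pi/2));print(w2t(x),np.degrees(x[2]-T[2]),s)
E
```

```text
24.9667 [-0.76364587 -0.24518377 -0.1267527 ] tcp t [-0.09163032  0.00168044] 0.0886616356729431 yaw err 0.03637282761515188 0.03968153677179123
before turn: [-0.059  0.588  0.006] turn [-0.      0.0002  0.0021] after turn: [-0.055  0.589  0.006]  tool x= [-0.992 -0.123 -0.   ] z= [ 0.123 -0.992 -0.   ]
[ 0.09  0.51 -0.22  2.06  0.19  0.6  -1.71]
[-0.03480234  0.00066295] 90.05176326042043 0.9905461704850109
```

>>> {"op": "servo_tool", "data": {"plan": [0.55, 0, 0.2, 0, 0, 0, 0, 0.55, 0, 0.2, 0, 0, 0, 0, 0.55, 0, 0.19, 0, 0, 0, 0, 0.55, 0, 0, 0, 0, 0, 0, 0.55, -0.08, 0, 0, 0, 0, 0, 0.55, -0.08, 0, 0, 0, 0, 0, 0.55, -0.06, 0, 0, 0, 0, 0, 0.55, -0.06, 0, 0, 0, 0, 0, 0.55, -0.06, 0, 0, 0, 0, 0, 0.55, 0, 0, 0, 0, 0, 0]}}

```text
time: 25.85
eef_pos: [0.5296, 0.0031, 0.0194]
tcp_rot: [-0.042, 0.706, -0.706, 0.044]
ft_force: [0.0, -0.6, 0.4]
gripper_width: 0.0399
```

```bash
python3 b.py
```

```text
25.85 [ 0.02010437 -0.63515478  0.37944896] tcp t [-0.04258137  0.00089093] 0.01944692552805733 yaw err -0.033239326815625615 0.03985599109837064
```

Remaining travel is about 8 mm (0.07); I'll finish in fine steps.

>>> {"op": "servo_tool", "data": {"plan": [0.55, -0.025, 0, 0, 0, 0, 0, 0.55, -0.02, 0, 0, 0, 0, 0, 0.55, -0.015, 0, 0, 0, 0, 0, 0.55, -0.01, 0, 0, 0, 0, 0, 0.55, 0, 0, 0, 0, 0, 0]}}

```text
time: 26.27
eef_pos: [0.5355, 0.0038, 0.0186]
tcp_rot: [-0.043, 0.706, -0.706, 0.043]
ft_force: [0.5, -0.3, 0.2]
gripper_width: 0.0398
```

```bash
python3 b.py
```

```text
26.2667 [ 0.5386273  -0.25156509  0.19665442] tcp t [-0.03664832  0.00087777] 0.018598420231976952 yaw err -0.02828625965716561 0.03980189285281531
```

>>> {"op": "servo_tool", "data": {"plan": [0.55, -0.01, 0, 0, 0, 0, 0, 0.55, -0.01, 0, 0, 0, 0, 0, 0.55, 0, 0, 0, 0, 0, 0]}}

```text
time: 26.52
eef_pos: [0.5373, 0.004, 0.0185]
tcp_rot: [0.044, -0.706, 0.706, -0.043]
ft_force: [-3.3, -0.3, 0.8]
gripper_width: 0.0398
```

```bash
python3 b.py
```

```text
26.5167 [-3.28461678 -0.28403516  0.7933415 ] tcp t [-0.03484996  0.00088098] 0.018479396230966966 yaw err -0.02915057086042801 0.039825775192103736
```

>>> {"op": "servo_tool", "data": {"plan": [0.55, -0.012, 0, 0, 0, 0, 0, 0.55, -0.012, 0, 0, 0, 0, 0, 0.55, 0, 0, 0, 0, 0, 0]}}

```text
time: 26.77
eef_pos: [0.5372, 0.0039, 0.018]
tcp_rot: [0.046, -0.705, 0.706, -0.041]
ft_force: [-8.6, -0.5, 6.0]
gripper_width: 0.0397
```

```bash
python3 b.py
```

```text
26.7667 [-8.59749056 -0.52426166  6.0220752 ] tcp t [-0.03487786  0.00083834] 0.018015930889342422 yaw err -0.02967804814250127 0.039680273243986264
```

>>> {"op": "servo_tool", "data": {"plan": [0.55, 0.1, 0, 0, 0, 0, 0, 0.55, 0.1, 0, 0, 0, 0, 0, 0.55, 0, -0.3, 0, 0, 0, 0, 0.55, 0, -0.3, 0, 0, 0, 0, 0.55, 0, -0.3, 0, 0, 0, 0, 0.55, 0, -0.3, 0, 0, 0, 0, 0.55, 0, 0, 0, 0, 0, 0]}}

```text
time: 27.35
eef_pos: [0.5216, 0.0019, 0.1692]
tcp_rot: [0.039, -0.706, 0.706, -0.048]
ft_force: [1.3, -0.6, 0.3]
gripper_width: 0.0395
```

```bash
python3 a.py w10; python3 - <<'E'
from h import *
c=bot.camera("wrist")
w=whitemask(c["frame"])
x,s=fitbox(c,w,(*t2w(.065,.001),T[2]),L=.18,W=.09);print("whole layer",w2t(x),np.degrees(x[2]-T[2]),s)
E
```

```text
27.4 [0.52008786 0.00168556 0.16634873] [-0.42344642 -0.19272095  0.21018588] 0.03975994055603432 tcp t [-0.05217135  0.00069692] yaw err deg -0.04173361644521572
whole layer [0.06408127 0.00149206] 0.985096315317988 0.9761677029381135
```

View pics/w10.png

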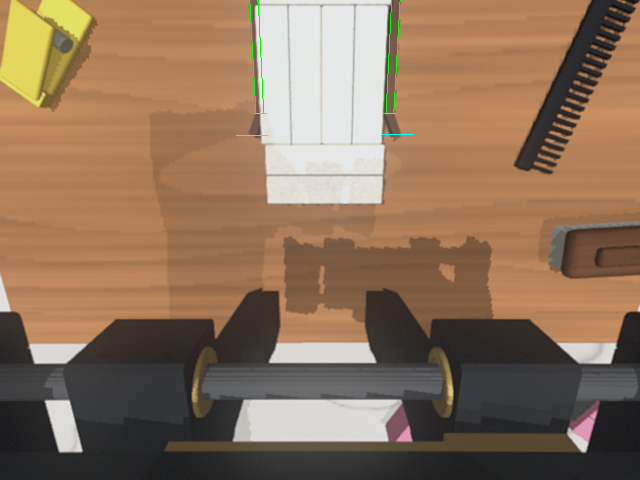

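```bash
python3 -c "
from bench import bot
print(bot.close_job(), bot.get_obs()['time'])"
```

```text
the job is handed in; nothing more can be done
the job is handed in; nothing more can be done
```

The layer is finished and handed in, with the arm clock at about 27 s and the gripper clear of everything. I slid two loose cartons lengthwise into the bay and pushed both together onto carton_1 until they were seated (about 12 N). The last carton then went crosswise and was pushed square against their front ends (about 9 N). Nothing was deliberately lifted. During a turn, the gripped second carton was briefly pressed down with about 20 N.

- **Placement:** the last wrist view shows the four cartons closed up, with no gap visible at the seams in view. Fitting one box to the layer as far as that picture showed it gave a centre at tray x 64, y 1.5 mm (target 65, 0) and 1° of yaw.
- **Last carton:** before the final push it measured 0.05° off square.
- **Sideways offset:** the pair sits against the left rail, so it is about 2.5 mm off mid-bay. The last carton sits about 1 mm left of mid-bay, so its left end is about 2 mm inside the pair's edge.
- **Tray position:** the first estimate from the top camera was 2 mm off sideways. I corrected it from the rails in the wrist view.
- **Not rechecked:** I did not look again at carton_1's seat against the back rail after the final push. The brush, clip and comb appear undisturbed in the last picture. The cup, dropper and dispenser were out of view.

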